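# Open the label drawer and hold its lid up

### The arm

A 6-joint arm with a two-finger parallel gripper is mounted at the origin on the work surface. World frame = base frame: x ahead of the robot, y to its left, z up, the work surface at z = 0. Lengths are in m, angles in rad, forces in N, time in s.
With the tool pointing down it reaches from about 0.325 to 0.9 m from the base axis. Payload 6.1 kg.
Tool frame: the origin (TCP) lies between the finger pads; the fingertips stand 14 mm ahead of it and the grasp point (between the pads) lies 5 mm behind it (ctrl.tips_ahead is the distance from the TCP to the fingertips, in m); z points along the fingers, y is the direction in which the jaws open and shut (so a half turn about z gives the same grasp; the last joint's range is limited). The gripper opens to 85 mm and grips with 20 to 120 N. Pads are 22 mm wide; open, the fingers measure 114 mm over their backs; the gripper's body (76 mm by 85 mm) begins 54 mm behind the grasp point. The pads swing forward as they close: fully open they stand 13 mm farther back than shut.
Start: joints at [1.069, 0.22, 1.526, -0, 1.395, -0.126], TCP at [0.229, 0.581, 0.245] pointing down, gripper open.
Joint ranges: [-2.98, 2.98], [-0.91, 2.08], [0.09, 2.57], [-1.24, 4.39], [0.2, 2.65], [-2.68, 2.68]. Speed limits (rad/s): [2.57, 2.57, 3.01, 3.14, 3.14, 3.14].

### API

Orientations are given as a unit quaternion [x, y, z, w].
In Python, from rig import read_state, cams, ticket, ctrl gives the robot as it stands. The module is installed in compiled form; this text tells all that it offers.
- The arm moves only by the tool drive_tool, never from a script. Its argument "steps" is a list of rows, each a list of 5 numbers: the shift along the world's x, y, z in mm, then the turn about the world's z in degrees, then the opening in per cent of the stroke, from 0 (shut) to 100 (fully open). A call has 1 to 12 rows; each row shifts and turns the commanded pose from where the row before left it; what a row does not reach is not made up. A row lasts 1/8 s, in which the tool goes at most 62.5 mm and 10.7 degrees, less where a joint would pass 70% of its speed; a pose out of reach is approached as far as the arm can. A call with a gripper value outside its range is refused whole. The fingers move at their own pace and stop on an object; the grip force is fixed at half the most. Time passes only in rows, so rows that do not move let the fingers close. It gives the time, the measured TCP pose, the force and the opening at its end, in the units of the state.
- read_state(): the state, without advancing time (a new reading comes with each control period).
- cams.capture(name): name is "side" or "top"; returns (picture, depth): 400x640x3 uint8, red, green, blue; 400x640 float32, m along the optical axis (not along the pixel's ray), 0 where there is no reading.
- cams.get_calibration(name): a dict with "camera_matrix" (3x3 intrinsics, pixels), "rvec" (rotation vector, rad) and "tvec" (3), from world to camera coordinates, as OpenCV has them. Camera axes: x right, y down, z forward; pixel columns grow to the right and rows downward; lengths in m; the calibration is good to about 2 mm. A picture is of the moment at which its call begins. get_calibration takes no time and is no camera call.
- ticket.close_job(): hands the job in, once; it reports no verdict.
The state is a dict: "time_s": time; "joint_positions": joint angles; "qd": joint speeds; "joint_efforts": joint torques, N m; "tcp_pos": TCP position; "eef_rot": TCP orientation; "ft_force": force on the tool from outside, world axes, zero at the start; "torque": the same for the moment, N m; "grip_width": opening from 0.0 (shut) to 1.0 (fully open).
Only numpy, scipy, OpenCV 4.12 (cv2) and the standard library are available. Lean on these libraries where they do the work, as an engineer would, in place of code of your own. Each camera call takes 0.05 s, during which the arm holds its last target. There are 200 camera calls.

### The job

I need to get at the label rolls: pull the upper drawer of the grey drawer unit, which was left ajar, fully open by its handle, then lift the hinged white lid inside that drawer by its bar and hold it open at about 50 degrees from its closed, level position. The lid falls shut if let go, so finish while still holding it there, steady, with the drawer still fully out. Leave the lower drawer shut and the things around the unit where they are.

Things in the scene. Friction and masses are not known exactly. Their poses are not given: they have to be found in the camera images.
- unit_front (a point): Grey steel desktop drawer unit, fixed to the table, 300 deep x 280 wide x 152 high mm, two drawers one above the other. The point is the middle of the top front edge, 152 mm above the table. Its x axis points from the unit's front to its back, so drawers slide out along its -x, roughly towards the robot; z up. Flat cartons (12 mm high) lie on the back half of its top.
- drawer (a joint): How far the upper drawer is out, m: 0 shut, 0.18 at its end stop (fully open). It starts partly open, 0.02 to 0.10. It stays where it is left; sliding it takes about 3 N plus a little damping.
- drawer_handle (a point): Middle of the upper drawer's handle: a round steel bar 11 mm thick, 110 mm long, level, along the unit's y, standing 42 mm before the drawer's front on two thin posts 50 mm either side of the middle; 119 mm above the table, 33 mm below the unit's top, 25 mm below the top edge of the drawer's front. Moves with the drawer.
- low_drawer (a joint): How far the lower drawer is out, m: 0 shut. Its handle is like the upper one, 70 mm lower. It is to stay shut.
- lid (a joint): Angle of the lid, rad: 0 closed and level, grows as its front edge rises; limit 1.75. Free hinge; it falls shut from below 80 degrees. White plastic plate 244 wide x 90 deep x 4 mm, 0.25 kg, in the upper drawer, partly hidden at first, free to swing up only once it is fully out. Hinge line along its back edge (along the unit's y), 168 mm behind the drawer's front face, 112 mm above the table.
- lid_handle (a point): Middle of the lid's lift bar: round steel, can turn in the fingers, 10 x 110 mm, parallel to the hinge line, slanting posts 50 mm either side. Lid closed: 116 mm before and 24 mm above the hinge line, 26 mm before the lid's edge, 136 mm above the table, 32 mm clear to the drawer's front, whose top is 8 mm higher; drawer open below. At 50 degrees: 56 mm before, 104 mm above the hinge line.
- canister: Food canister, 74 mm diameter, 130 mm high; beside the unit, to be left alone. Origin: centre of its underside.
- bottle: Amber bottle, 48 mm diameter, 150 mm high; beside the unit, to be left alone. Origin: centre of its underside.
- carton: Small closed cardboard carton, 120 x 90 x 80 mm; beside the unit, to be left alone. Origin: centre of its underside.
- tape_gun: Desk tape dispenser with a roll of tape, 130 x 52 x 77 mm; beside the unit, to be left alone. Origin: centre of its underside.

How it is judged:
By the outcome, as a careful person would: the job done as asked, in the order asked, and still so for the second after the job is handed in, while the arm keeps its last pose, push and grip.
It also fails if it takes over 45 s, if anything falls off the work surface, if the arm or the gripper's body presses on something with over 40 N, if the wrist force passes 120 N, or if a joint passes its speed limit or range.

## Working session

There is one attempt and no reset: what is moved stays moved. The work goes in short steps, Python scripts to look and compute and a tool call to move; the robot and the scene stay as the last step left them, time stands still between calls to the robot, and variables do not carry over. Pictures are saved under pics/ and viewed, about 8 in all and at most 12, crops included, and the job is handed in when it is done.

Besides the shell and the picture viewer there is one more tool, called after ">>>" in YAML: its name, and indented under it one key for each argument. drive_tool: Moves the arm, as the interface text tells. Its arguments: {"type":"object","properties":{"steps":{"type":"array"}},"required":["steps"]}

```bash
mkdir -p pics
cat > h.py <<'E'
import numpy as np, cv2
from rig import read_state, cams, ticket, ctrl
def cal(n):
    c=cams.get_calibration(n); R=cv2.Rodrigues(np.array(c["rvec"],float))[0]
    return np.array(c["camera_matrix"]),R,np.array(c["tvec"],float).ravel()
def cap(n,f=None):
    p,d=cams.capture(n); np.save(f"/tmp/{n}_d.npy",d); np.save(f"/tmp/{n}_p.npy",p)
    if f: cv2.imwrite(f"pics/{f}.png",cv2.cvtColor(p,cv2.COLOR_RGB2BGR))
    return p,d
def cloud(n,d):
    K,R,t=cal(n); v,u=np.mgrid[:d.shape[0],:d.shape[1]]
    c=np.stack([(u-K[0,2])/K[0,0]*d,(v-K[1,2])/K[1,1]*d,d],-1)
    w=(c-t)@R; w[d==0]=np.nan; return w
def plane(n,u,v,z):
    K,R,t=cal(n); r=R.T@np.linalg.solve(K,[u,v,1]); o=-R.T@t
    return o+r*(z-o[2])/r[2]
def proj(n,P):
    K,R,t=cal(n); return cv2.projectPoints(np.atleast_2d(np.array(P,float)),R,t,K,None)[0].reshape(-1,2)
E
python3 - <<'E'
from h import *
for n in("side","top"):
    cap(n,n+"0"); K,R,t=cal(n); print(n,-R.T@t,R[2])
print(read_state(),ctrl.tips_ahead)
E
```

```text
side [ 0.2176248  -0.95810982  0.73361196] [ 0.33294646  0.79396312 -0.50869364]
top [ 0.50143719 -0.0085142   1.35372218] [ 0.09631503 -0.00526461 -0.99533698]
{'time_s': 0.1, 'joint_positions': array([ 1.06891495e+00,  2.21114252e-01,  1.52753034e+00,  5.26823050e-07,
        1.39468688e+00, -1.26086245e-01]), 'qd': array([-3.45754496e-03, -3.98457471e-03, -2.15907236e-03, -1.70489939e-03,
       -1.83093450e-03,  4.95365587e-05]), 'joint_efforts': array([ 2.21004942e-03, -4.98241031e+01, -3.90550590e+01, -1.88213494e-04,
        5.71356140e-03,  2.68832679e-06]), 'tcp_pos': array([0.22912187, 0.58091995, 0.24431125]), 'eef_rot': array([ 1.86793855e-01,  9.82398748e-01, -8.26826411e-04, -2.68764435e-04]), 'ft_force': array([ 0.78637571, -0.10655726,  0.26858997]), 'torque': array([0.0118072 , 0.01740592, 0.00042952]), 'grip_width': 0.9960370762587425} 0.014
```

```bash
python3 -c "
import cv2
a=cv2.imread('pics/side0.png');b=cv2.imread('pics/top0.png')
cv2.imwrite('pics/both0.png',cv2.resize(cv2.vconcat([a,b]),(480,600),interpolation=cv2.INTER_AREA))"
```

```text
(no output)
```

View pics/side0.png

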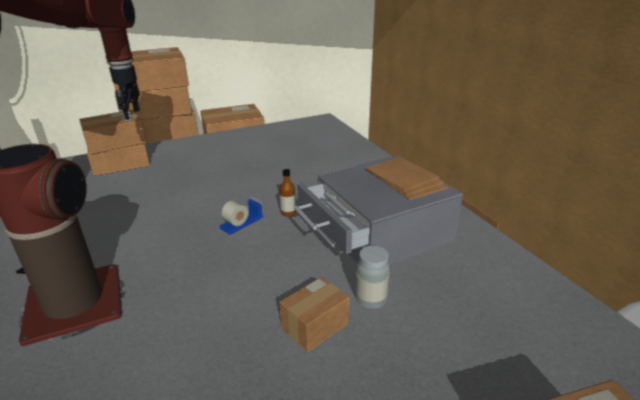

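View pics/top0.png

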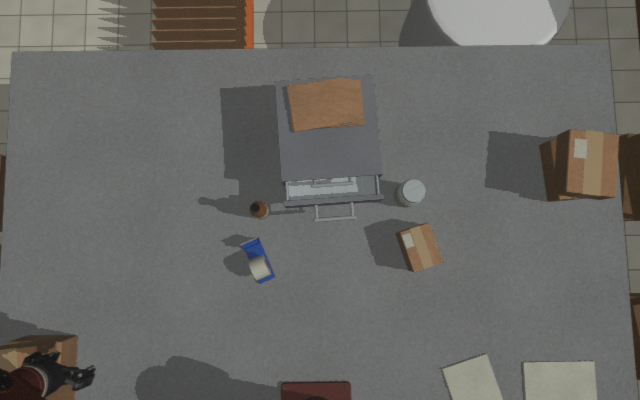

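The side view shows the unit with its upper drawer ajar. In the top view, the unit's top front edge runs from about (281,180) to (381,174), the handle bar is near (335,219), the bottle at (260,210), the canister at (411,193), the tape gun at (258,262) and the carton at (420,247).

Run:
```python
from h import *
d=np.load('/tmp/top_d.npy'); W=cloud('top',d)
for uv in [(281,178),(330,174),(378,172)]: 
    print(uv,W[uv[1],uv[0]],plane('top',*uv,.152))
def inr(z0,z1,u0,u1,v0,v1):
    m=np.zeros(d.shape,bool); m[v0:v1,u0:u1]=True
    return m&(W[...,2]>z0)&(W[...,2]<z1)
m=inr(.143,.158,265,395,65,190)
P=W[m]; 
# unit top rectangle
r=cv2.minAreaRect((P[:,:2]*1000).astype(np.float32)); print('top rect',r,cv2.boxPoints(r),m.sum(),np.median(P[:,2]))
m=inr(.09,.135,300,370,206,228); P=W[m]; r=cv2.minAreaRect((P[:,:2]*1000).astype(np.float32)); print('handle',r,P.mean(0),m.sum())
v,u=np.nonzero(m); print(u.min(),u.max(),v.min(),v.max())
m=inr(.135,.15,270,395,185,212); P=W[m]; r=cv2.minAreaRect((P[:,:2]*1000).astype(np.float32)); print('front top',r,P.mean(0))
p=np.load('/tmp/top_p.npy')
c=cv2.resize(cv2.cvtColor(p[150:280,230:450],cv2.COLOR_RGB2BGR),None,fx=3.6,fy=3.6,interpolation=cv2.INTER_CUBIC); cv2.imwrite('pics/c1.png',c)
```

```text
(281, 178) [0.68326709 0.0833479  0.15584835] [0.68385125 0.08364302 0.152     ]
(330, 174) [ 0.69285341 -0.05069589  0.1529762 ] [ 0.69300903 -0.05073018  0.152     ]
(378, 172) [ 0.69689492 -0.18274578  0.15067187] [ 0.69667914 -0.18255344  0.152     ]
top rect ((815.429931640625, -48.00852966308594), (308.02703857421875, 280.3428649902344), 3.547741413116455) [[ 653.0377     82.363884]
 [ 670.3854   -197.44173 ]
 [ 977.82214  -178.38095 ]
 [ 960.4745    101.42467 ]] 7025 0.1526414671595058
handle ((587.1100463867188, -43.81842041015625), (156.9656219482422, 44.17876434326172), 88.07910919189453) [ 0.58039021 -0.05639584  0.12307962] 244
300 356 206 221
front top ((641.4928588867188, -58.1640625), (53.16660690307617, 273.2508850097656), 3.238633155822754) [ 0.62593594 -0.05612214  0.14405845]
```

View pics/c1.png

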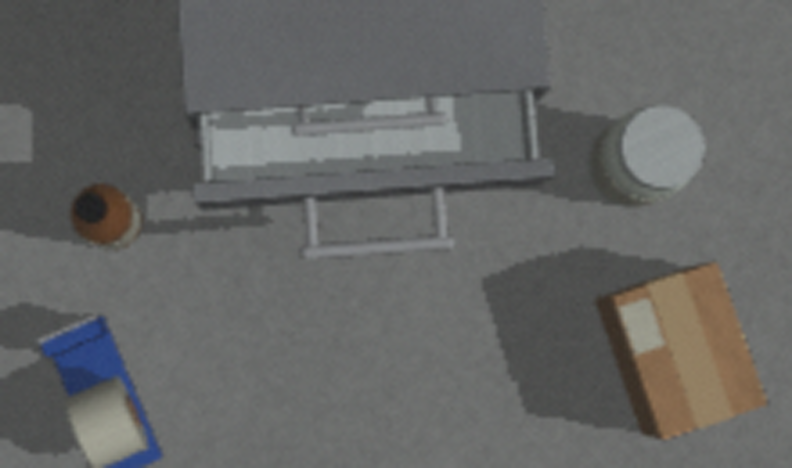

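The crop shows the handle bar from (304,253) to (454,242), which is full-image (314.4,220.3) to (356.1,217.2). The lid bar is partly visible at (295,130)–(445,118), and the drawer front's top edge is just behind the handle.

Run:
```python
from h import *
f=lambda u,v,z: plane('top',230+u/3.6,150+v/3.6,z)
a,b=f(304,251,.12),f(454,243,.12); print('handle',(a+b)/2,np.linalg.norm(a-b),np.degrees(np.arctan2(*(b-a)[:2]))) 
a,b=f(195,193,.144),f(553,170,.144); print('front',(a+b)/2,np.linalg.norm(a-b),np.degrees(np.arctan2(*(b-a)[:2])))
a,b=f(185,112,.152),f(549,92,.152); print('unit front',(a+b)/2,np.linalg.norm(a-b),np.degrees(np.arctan2(*(b-a)[:2])))
a,b=f(295,128,.138),f(445,118,.138); print('lidbar',(a+b)/2,np.linalg.norm(a-b))
d=np.load('/tmp/top_d.npy'); W=cloud('top',d); print(np.round(W[214:224,335],3))
```

```text
handle [ 0.57222209 -0.06437751  0.12      ] 0.11636257289659363 177.78408659424687
front [ 0.62087668 -0.06054752  0.144     ] 0.2735828710589999 177.13705637627007
unit front [ 0.68094295 -0.05599146  0.152     ] 0.27749581045364774 177.64377801335803
lidbar [ 0.66669619 -0.05843728  0.138     ] 0.11562740247050661
[[ 0.593 -0.069  0.002]
 [ 0.59  -0.069  0.009]
 [ 0.587 -0.069  0.001]
 [ 0.576 -0.063  0.124]
 [ 0.573 -0.063  0.13 ]
 [ 0.571 -0.063  0.123]
 [ 0.568 -0.063  0.122]
 [ 0.572 -0.069  0.003]
 [ 0.569 -0.069 -0.001]
 [ 0.566 -0.069 -0.001]]
```

>>> drive_tool:
  steps:
    - [24.5, -46, 0, -4.7, 35]
    - [24.5, -46, 0, -4.7, 35]
    - [24.5, -46, 0, -4.7, 35]
    - [24.5, -46, 0, -4.7, 35]
    - [24.5, -46, 0, -4.7, 35]
    - [24.5, -46, 0, -4.7, 35]
    - [24.5, -46, 0, -4.7, 35]
    - [24.5, -46, 0, -4.7, 35]
    - [24.5, -46, 0, -4.7, 35]
    - [24.5, -46, 0, -4.7, 35]
    - [24.5, -46, 0, -4.7, 35]
    - [24.5, -46, 0, -4.7, 35]

```text
time_s: 1.6
tcp_pos: [0.5237, 0.0278, 0.245]
eef_rot: [0.63, 0.777, -0.0, -0.0]
ft_force: [0.5, -0.5, 0.3]
grip_width: 0.35
```

>>> drive_tool:
  steps:
    - [24.5, -46, 0, -4.7, 35]
    - [24.5, -47, 0, -4.4, 35]
    - [0, 0, 0, 0, 35]
    - [0, 0, 0, 0, 35]
    - [0, 0, 0, 0, 35]

```text
time_s: 2.22
tcp_pos: [0.5719, -0.0624, 0.2451]
eef_rot: [0.688, 0.726, -0.0, -0.0]
ft_force: [-0.5, 0.1, 0.4]
grip_width: 0.35
```

Run:
```python
from h import *
s=read_state(); print(s['time_s'],s['tcp_pos'],s['grip_width'],s['joint_positions'])
from scipy.spatial.transform import Rotation as Ro
M=Ro.from_quat(s['eef_rot']).as_matrix(); print(M[:,1],np.degrees(np.arctan2(M[1,1],M[0,1])))
p,d=cap('side')
cv2.imwrite('pics/s1.png',cv2.resize(cv2.cvtColor(p[110:270,200:420],cv2.COLOR_RGB2BGR),None,fx=3.5,fy=3.5,interpolation=cv2.INTER_CUBIC))
for z in (.119,): 
  print(proj('side',[[.572,-.064,.119],[.574,-.009,.119],[.57,-.119,.119],[.681,-.056,.152]]))
```

```text
2.225 [ 0.57188965 -0.06239726  0.24514145] 0.34981730485978646 [-2.45870505e-01  1.02893512e-01  1.65901422e+00  2.47212281e-04
  1.38022648e+00 -2.99448608e-01]
[ 9.98567443e-01  5.35057303e-02 -4.45862144e-04] 3.0671174762324025
[[303.82644252 218.36493869]
 [296.57436961 208.12940338]
 [311.66511336 229.42839504]
 [340.59580612 196.72234953]]
```

View pics/s1.png

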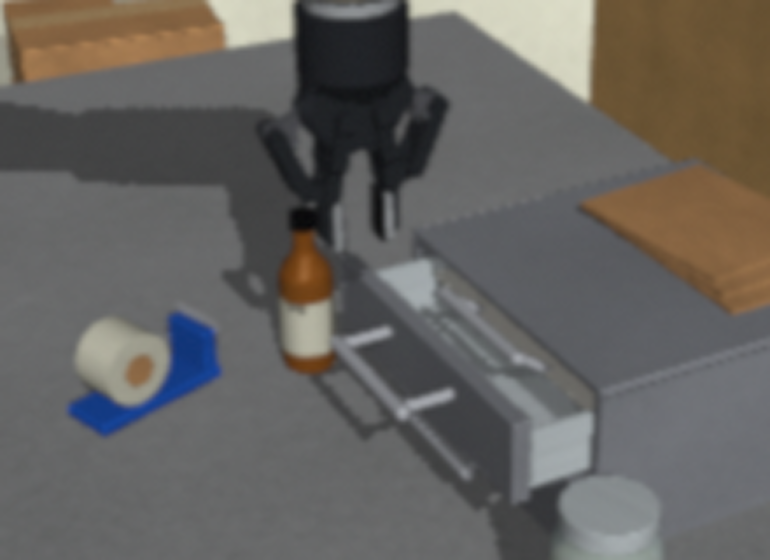

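The side crop shows the open fingers just above and behind the bottle. The handle bar runs from (335,340) to (405,412), with the lid bar inside the drawer near (490,325). The bar agrees with the top-view measurement to a few mm, so I'm going down on it.

>>> drive_tool:
  steps:
    - [0, -2, -40, 0, 35]
    - [0, 0, -35, 0, 35]
    - [0, 0, -20, 0, 35]
    - [0, 0, -12, 0, 35]
    - [0, 0, -12, 0, 35]
    - [0, 0, -12, 0, 35]
    - [0, 0, 0, 0, 35]

```text
time_s: 3.15
tcp_pos: [0.5719, -0.0655, 0.1134]
eef_rot: [0.689, 0.725, -0.0, -0.001]
ft_force: [-0.5, -0.5, 0.1]
grip_width: 0.351
```

>>> drive_tool:
  steps:
    - [0, 0, 0, 0, 20]
    - [0, 0, 0, 0, 12]
    - [0, 0, 0, 0, 0]
    - [0, 0, 0, 0, 0]
    - [0, 0, 0, 0, 0]
    - [0, 0, 0, 0, 0]

```text
time_s: 3.9
tcp_pos: [0.5733, -0.0658, 0.1153]
eef_rot: [0.689, 0.725, 0.001, 0.001]
ft_force: [1.9, -0.6, 4.9]
grip_width: 0.102
```

>>> drive_tool:
  steps:
    - [-6, -0.3, 0, 0, 0]
    - [-14, -0.7, 0, 0, 0]
    - [-20, -1, 0, 0, 0]
    - [-20, -1, 0, 0, 0]
    - [-20, -1, 0, 0, 0]
    - [-14, -0.7, 0, 0, 0]
    - [-6, -0.3, 0, 0, 0]
    - [-3, -0.2, 0, 0, 0]
    - [0, 0, 0, 0, 0]

```text
time_s: 5.03
tcp_pos: [0.4695, -0.0719, 0.1153]
eef_rot: [0.689, 0.725, -0.0, 0.001]
ft_force: [0.7, -3.6, 7.5]
grip_width: 0.11
```

>>> drive_tool:
  steps:
    - [-2, -0.1, 0, 0, 0]
    - [-2, -0.1, 0, 0, 0]
    - [-2, -0.1, 0, 0, 0]

```text
time_s: 5.4
tcp_pos: [0.4641, -0.0722, 0.1153]
eef_rot: [0.689, 0.725, 0.0, 0.002]
ft_force: [3.0, -3.3, 6.4]
grip_width: 0.104
```

>>> drive_tool:
  steps:
    - [-2, -0.1, 0, 0, 0]
    - [-2, -0.1, 0, 0, 0]

```text
time_s: 5.65
tcp_pos: [0.4601, -0.0724, 0.1153]
eef_rot: [0.689, 0.725, -0.0, 0.002]
ft_force: [2.6, -3.4, 6.1]
grip_width: 0.104
```

>>> drive_tool:
  steps:
    - [-2, -0.1, 0, 0, 0]
    - [-2, -0.1, 0, 0, 0]

```text
time_s: 5.9
tcp_pos: [0.4561, -0.0727, 0.1153]
eef_rot: [0.689, 0.725, -0.0, 0.002]
ft_force: [3.4, -3.7, 5.4]
grip_width: 0.109
```

>>> drive_tool:
  steps:
    - [-2, -0.1, 0, 0, 0]
    - [-1, 0, 0, 0, 0]

```text
time_s: 6.15
tcp_pos: [0.4531, -0.0728, 0.1153]
eef_rot: [0.689, 0.725, -0.0, 0.002]
ft_force: [3.8, -4.2, 5.7]
grip_width: 0.106
```

>>> drive_tool:
  steps:
    - [-2, -0.1, 0, 0, 0]
    - [-2, -0.1, 0, 0, 0]

```text
time_s: 6.4
tcp_pos: [0.4501, -0.073, 0.1153]
eef_rot: [0.689, 0.725, 0.001, 0.003]
ft_force: [12.0, -3.9, -2.0]
grip_width: 0.103
```

>>> drive_tool:
  steps:
    - [-2, -0.1, 0, 0, 0]
    - [-1, 0, 0, 0, 0]

```text
time_s: 6.65
tcp_pos: [0.45, -0.073, 0.1154]
eef_rot: [0.689, 0.725, 0.003, 0.005]
ft_force: [25.4, -1.9, -13.5]
grip_width: 0.107
```

The drawer met its end stop with the handle at x≈0.450: the force climbed to 25 N with no further motion. I'll relax the pull, release, rise and look.

>>> drive_tool:
  steps:
    - [2.5, 0.1, 0, 0, 0]
    - [0, 0, 0, 0, 12]
    - [0, 0, 0, 0, 25]
    - [0, 0, 0, 0, 35]
    - [0, 0, 0, 0, 35]
    - [0, 0, 20, 0, 35]
    - [0, 0, 40, 0, 35]
    - [0, 0, 40, 0, 35]
    - [-40, 0, 20, 0, 30]
    - [-40, 0, 0, 0, 30]
    - [-40, 0, 0, 0, 30]
    - [0, 0, 0, 0, 30]

```text
time_s: 8.15
tcp_pos: [0.3262, -0.0716, 0.234]
eef_rot: [0.689, 0.725, -0.0, 0.0]
ft_force: [-0.2, -0.3, -0.4]
grip_width: 0.3
```

Run:
```python
from h import *
print(read_state()['tcp_pos'])
p,d=cap('top');q,_=cap('side')
a=cv2.resize(p[150:280,240:410],None,fx=4.4,fy=4.4,interpolation=cv2.INTER_CUBIC)
cv2.imwrite('pics/t2.png',cv2.cvtColor(a,cv2.COLOR_RGB2BGR))
W=cloud('top',d); 
P=[[.450,-.073,.1245],[.544,-.068,.141]]; print((proj('top',P)-[240,150])*4.4)
```

```text
[ 0.32621418 -0.07162325  0.23403862]
[[437.03285754 496.5419531 ]
 [427.43346699 345.20808837]]
```

View pics/t2.png

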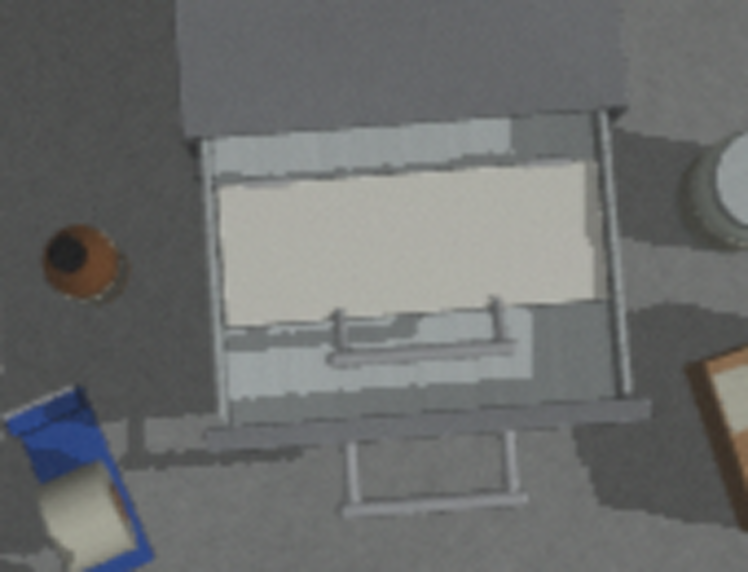

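The drawer is fully out and the white lid is uncovered. The lid bar runs from (330,359) to (515,347), the handle from (345,512) to (525,497), and the unit's front edge from (190,137) to (625,108). Nothing else has moved.

Run:
```python
from h import *
f=lambda u,v,z: plane('top',240+u/4.4,150+v/4.4,z)
m=lambda a,b,z:(f(*a,z)+f(*b,z))/2
h=m((345,510),(525,497),.121);l=m((330,358),(515,347),.138);u=m((188,137),(625,108),.152);fr=m((205,437),(650,412),.144)
print('handle',h,'lid',l,'front',u,'drawer front',fr,'h-u',(u-h)[0],'h-l',(l-h)[0])
```

```text
handle [ 0.44555123 -0.0718523   0.121     ] lid [ 0.53961684 -0.0650138   0.138     ] front [ 0.68229002 -0.05723866  0.152     ] drawer front [ 0.4950049  -0.06710116  0.144     ] h-u 0.23673878799898573 h-l 0.0940656108276473
```

>>> drive_tool:
  steps:
    - [50, 1, 0, 0, 30]
    - [55, 1, 0, 0, 30]
    - [55, 1.5, 0, 0, 30]
    - [50, 1, 0, 0, 30]
    - [6, 0, -20, 0, 30]
    - [0, 0, -30, 0, 30]
    - [0, 0, -20, 0, 30]
    - [0, 0, -10, 0, 30]
    - [0, 0, -10, 0, 30]
    - [0, 0, -9, 0, 30]
    - [0, 0, 0, 0, 30]

```text
time_s: 9.62
tcp_pos: [0.5435, -0.0672, 0.1348]
eef_rot: [0.689, 0.725, -0.0, -0.0]
ft_force: [-0.2, 0.0, 0.2]
grip_width: 0.297
```

>>> drive_tool:
  steps:
    - [0, 0, 0, 0, 20]
    - [0, 0, 0, 0, 10]
    - [0, 0, 0, 0, 0]
    - [0, 0, 0, 0, 0]
    - [0, 0, 0, 0, 0]
    - [0, 0, 0, 0, 0]

```text
time_s: 10.38
tcp_pos: [0.5443, -0.0675, 0.1361]
eef_rot: [0.689, 0.725, 0.0, 0.0]
ft_force: [-2.3, -0.5, 5.8]
grip_width: 0.088
```

>>> drive_tool:
  steps:
    - [2, 0.1, 10, 0, 0]
    - [3, 0.2, 9.8, 0, 0]
    - [4.2, 0.2, 9.4, 0, 0]
    - [5, 0.3, 9.1, 0, 0]
    - [0, 0, 0, 0, 0]

```text
time_s: 11.0
tcp_pos: [0.5583, -0.0666, 0.1743]
eef_rot: [0.688, 0.725, -0.0, 0.0]
ft_force: [1.0, -1.8, -3.4]
grip_width: 0.095
```

>>> drive_tool:
  steps:
    - [5.8, 0.3, 8.5, 0, 0]
    - [6.5, 0.3, 8, 0, 0]
    - [7.2, 0.4, 7.4, 0, 0]
    - [0, 0, 0, 0, 0]

```text
time_s: 11.5
tcp_pos: [0.5784, -0.0654, 0.1984]
eef_rot: [0.688, 0.725, 0.0, 0.0]
ft_force: [-3.6, -0.8, -0.9]
grip_width: 0.086
```

>>> drive_tool:
  steps:
    - [7.8, 0.4, 6.8, 0, 0]
    - [8.2, 0.4, 6, 0, 0]
    - [8.8, 0.5, 5.3, 0, 0]
    - [0, 0, 0, 0, 0]
    - [0, 0, 0, 0, 0]
    - [0, 0, 0, 0, 0]

```text
time_s: 12.25
tcp_pos: [0.6022, -0.0641, 0.2154]
eef_rot: [0.689, 0.725, 0.0, -0.0]
ft_force: [-2.4, -0.4, -1.5]
grip_width: 0.087
```

Run:
```python
from h import *
s=read_state(); print(s['time_s'],s['tcp_pos'],s['ft_force'],s['grip_width'])
p,d=cap('top');q,e=cap('side')
B=lambda x:cv2.cvtColor(x,cv2.COLOR_RGB2BGR)
a=cv2.resize(B(p[150:280,240:410]),(523,400),interpolation=cv2.INTER_CUBIC)
b=cv2.resize(B(q[90:290,190:410]),(277,400)) 
cv2.imwrite('pics/f1.png',np.hstack([cv2.resize(B(p[160:260,250:400]),(400,267),interpolation=cv2.INTER_CUBIC),cv2.resize(B(q[130:264,210:410]),(400,267),interpolation=cv2.INTER_CUBIC)]))
# lid plate: white points in side cloud between hinge and bar
W=cloud('side',e); h=cv2.cvtColor(q,cv2.COLOR_RGB2HSV)
m=(W[...,0]>.56)&(W[...,0]<.67)&(W[...,1]>-.2)&(W[...,1]<.07)&(W[...,2]>.12)&(W[...,2]<.2)&(h[...,1]<60)&(h[...,2]>110)
P=W[m]; print(m.sum(),P.min(0),P.max(0))
n=np.linalg.svd(P-np.median(P,0))[2][2]; print('normal',n,'tilt',np.degrees(np.arccos(abs(n[2]))))
```

```text
12.25 [ 0.60223523 -0.06407709  0.2154162 ] [-2.39739175 -0.35032445 -1.51113297] 0.08715337752615646
425 [ 0.56043087 -0.19209854  0.12001179] [0.66873091 0.06988495 0.19981804]
normal [ 0.58605138  0.10152808 -0.80388794] tilt 36.49700593114276
```

View pics/f1.png

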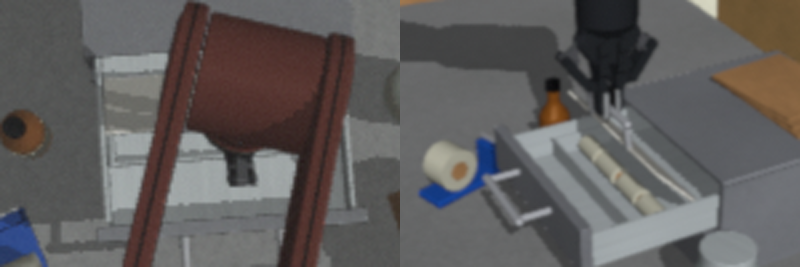

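The lid is up and held: the bar is between the fingers at about (620,125) in the right half, and the label rolls are visible. I'll compare the drawer front's row before and after the lift to confirm the drawer hasn't moved.

Run:
```python
from h import *
old=cv2.resize(cv2.imread('pics/t2.png'),(170,130),interpolation=cv2.INTER_AREA).astype(np.float32)
new=cv2.cvtColor(np.load('/tmp/top_p.npy'),cv2.COLOR_RGB2BGR)
def match(img,box):
    u0,u1,v0,v1=box; t=old[v0-150:v1-150,u0-240:u1-240]; t=cv2.resize(t,None,fx=4,fy=4,interpolation=cv2.INTER_CUBIC)
    s=cv2.resize(img[v0-8:v1+8,u0-4:u1+4].astype(np.float32),None,fx=4,fy=4,interpolation=cv2.INTER_CUBIC)
    r=cv2.matchTemplate(s,t,cv2.TM_CCOEFF_NORMED); _,b,_,l=cv2.minMaxLoc(r); return l[0]/4-4,l[1]/4-8,round(b,3)
print('handle',match(new,(315,342,252,270)),'front',match(new,(284,300,238,256)),'bottle',match(new,(246,270,198,222)))
s=read_state(); print(s['time_s'],s['tcp_pos'],s['ft_force'],np.abs(s['qd']).max())
```

```text
handle (0.0, -2.5, 0.766) front (-0.5, -2.25, 0.916) bottle (0.0, 0.0, 0.993)
12.35 [ 0.60220599 -0.0640899   0.2153867 ] [-2.00839701 -0.59109918 -1.96933193] 0.001882827129671634
```

The drawer front is about 2.4 px (~6 mm) further in than before the lift. Closing on the lid bar probably nudged it inward. The bar's height fixes the lid angle, so drawing the bar straight out will slide the drawer back to its stop.

>>> drive_tool:
  steps:
    - [-2, -0.1, 0, 0, 0]
    - [-2, -0.1, 0, 0, 0]
    - [0, 0, 0, 0, 0]

```text
time_s: 12.72
tcp_pos: [0.598, -0.0643, 0.2147]
eef_rot: [0.689, 0.725, -0.0, -0.0]
ft_force: [2.5, 0.7, -11.2]
grip_width: 0.09
```

>>> drive_tool:
  steps:
    - [-1, 0, 0, 0, 0]
    - [-1, -0.1, 0, 0, 0]
    - [0, 0, 0, 0, 0]

```text
time_s: 13.1
tcp_pos: [0.5962, -0.0644, 0.2153]
eef_rot: [0.689, 0.725, -0.0, -0.0]
ft_force: [3.0, 0.3, -11.3]
grip_width: 0.087
```

>>> drive_tool:
  steps:
    - [-1, 0, 0, 0, 0]
    - [0, 0, 0, 0, 0]

```text
time_s: 13.35
tcp_pos: [0.5956, -0.0644, 0.2152]
eef_rot: [0.689, 0.725, 0.0, 0.0]
ft_force: [5.9, 0.4, -13.8]
grip_width: 0.093
```

```bash
cat > chk.py <<'E'
from h import *
old=cv2.resize(cv2.imread('pics/t2.png'),(170,130),interpolation=cv2.INTER_AREA).astype(np.float32)
p,_=cap('top'); cap('side','sf%d'%int(read_state()['time_s']*100)); new=cv2.cvtColor(p,cv2.COLOR_RGB2BGR)
def match(img,box):
    u0,u1,v0,v1=box; t=old[v0-150:v1-150,u0-240:u1-240]; t=cv2.resize(t,None,fx=4,fy=4,interpolation=cv2.INTER_CUBIC)
    s=cv2.resize(img[v0-8:v1+8,u0-4:u1+4].astype(np.float32),None,fx=4,fy=4,interpolation=cv2.INTER_CUBIC)
    r=cv2.matchTemplate(s,t,cv2.TM_CCOEFF_NORMED); _,b,_,l=cv2.minMaxLoc(r); return l[0]/4-4,l[1]/4-8,round(b,3)
print('handle',match(new,(315,342,252,270)),'front',match(new,(284,300,238,256)),'bottle',match(new,(246,270,198,222)))
s=read_state(); print(s['time_s'],s['tcp_pos'],s['ft_force'],s['grip_width'],np.abs(s['qd']).max())
E
python3 chk.py
```

```text
handle (0.0, 0.0, 0.971) front (-0.25, 0.0, 0.937) bottle (0.0, 0.0, 0.992)
13.45 [ 0.59564324 -0.06445503  0.21525801] [  5.2760352   -0.2055234  -13.83045741] 0.08682549559178163 0.0009616916227494416
```

>>> drive_tool:
  steps:
    - [-1, 0, 0, 0, 0]
    - [0, 0, 0, 0, 0]

```text
time_s: 13.7
tcp_pos: [0.5949, -0.0644, 0.2148]
eef_rot: [0.689, 0.725, 0.001, 0.0]
ft_force: [8.0, -0.5, -17.5]
grip_width: 0.086
```

>>> drive_tool:
  steps:
    - [-1, 0, 0, 0, 0]
    - [0, 0, 0, 0, 0]
    - [0, 0, 0, 0, 0]

```text
time_s: 14.08
tcp_pos: [0.5942, -0.0645, 0.2144]
eef_rot: [0.689, 0.725, 0.001, 0.001]
ft_force: [10.2, 0.3, -19.4]
grip_width: 0.085
```

```bash
python3 chk.py
python3 - <<'E'
from h import *
q=np.load('/tmp/side_p.npy'); c=cv2.cvtColor(q[140:230,270:400],cv2.COLOR_RGB2BGR)
cv2.imwrite('pics/sl.png',cv2.resize(c,None,fx=6,fy=6,interpolation=cv2.INTER_CUBIC))
# predicted free-bar-end & hinge for drawer fully out, hinge ~ handle+.210
ux=np.array([.9986,.053,0]);uy=np.array([-.053,.9986,0]);z=np.array([0,0,1])
H=np.array([.4515,-.0725,0])+.210*ux
for th in (40,45,50,55):
    a=np.radians(th)
    E=[H-.09*np.cos(a)*ux+(.112+.09*np.sin(a))*z+s*.122*uy for s in(-1,1)]
    b=a+np.radians(11.7); B=[H-.1185*np.cos(b)*ux+(.112+.1185*np.sin(b))*z+s*.055*uy for s in(-1,1)]
    print(th,((proj('side',E+B)-[270,140])*6).round().tolist())
E
```

```text
handle (0.0, 0.0, 0.988) front (-0.25, 0.0, 0.951) bottle (0.0, 0.0, 0.992)
14.175 [ 0.59420634 -0.06450968  0.21441824] [  9.87681423  -0.52927096 -18.66064783] 0.08981652454160206 0.002123964533228393
40 [[386.0, 499.0], [126.0, 240.0], [295.0, 346.0], [177.0, 233.0]]
45 [[399.0, 482.0], [136.0, 226.0], [314.0, 328.0], [194.0, 216.0]]
50 [[412.0, 467.0], [147.0, 213.0], [333.0, 311.0], [212.0, 201.0]]
55 [[426.0, 452.0], [159.0, 200.0], [354.0, 295.0], [232.0, 187.0]]
```

View pics/sl.png

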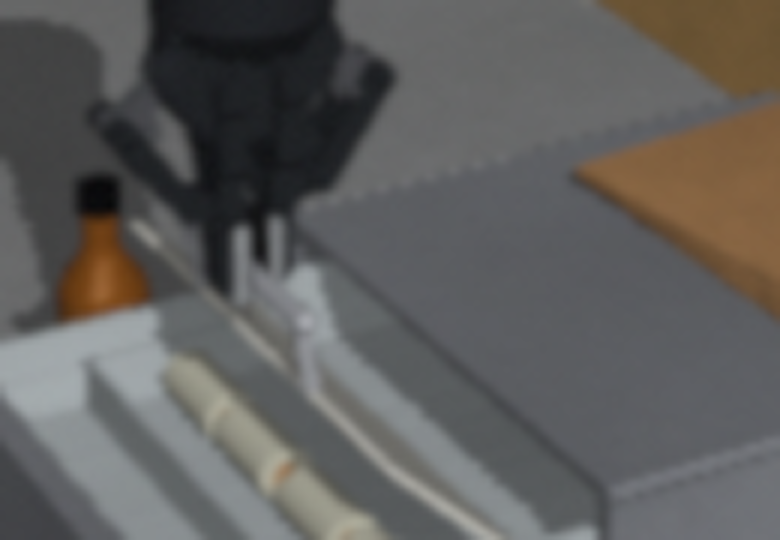

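The lid's upper left corner is at (138,225) and the near end of the bar at (305,322). The stop is confirmed: the pull reached 10 N against 3 N of sliding friction, and the drawer image didn't move. Next is a quick fit of the lid angle.

Run:
```python
from h import *
from scipy.optimize import least_squares
ux=np.array([.9986,.053,0]);uy=np.array([-.053,.9986,0]);z=np.array([0,0,1])
def f(p):
    a=np.radians(p[0]);H=np.array([.4515,-.0725,0])+(.210+p[1])*ux
    b=a+np.radians(11.7)
    E=H-.09*np.cos(a)*ux+(.112+.09*np.sin(a))*z+.122*uy
    B=H-.1185*np.cos(b)*ux+(.112+.1185*np.sin(b))*z-.055*uy
    return ((proj('side',[E,B])-[270,140])*6-[[138,225],[305,322]]).ravel()
for h in (-.006,-.003,0):
    r=least_squares(lambda t:f([t[0],h]),[48]); print(h,r.x,r.fun.round(1))
```

```text
-0.006 [47.36346169] [-9.  -2.4  4.3  1. ]
-0.003 [46.09563484] [-5.8 -0.5  6.1  3.6]
0 [44.85461472] [-2.4  1.4  8.   6.1]
```

>>> drive_tool:
  steps:
    - [2.2, 0.1, 1.4, 0, 0]
    - [2.2, 0.1, 1.3, 0, 0]
    - [0.5, 0, 0.3, 0, 0]
    - [0, 0, 0, 0, 0]
    - [0, 0, 0, 0, 0]

```text
time_s: 14.8
tcp_pos: [0.5981, -0.0643, 0.2169]
eef_rot: [0.689, 0.725, -0.0, -0.0]
ft_force: [6.7, -0.4, -18.6]
grip_width: 0.085
```

```bash
python3 chk.py
```

```text
handle (0.0, -0.25, 0.826) front (-0.25, -0.25, 0.914) bottle (0.0, 0.0, 0.992)
14.9 [ 0.59815427 -0.06428942  0.2169116 ] [  7.0960361   -0.83055468 -18.46388865] 0.08779891415811744 0.002602851131748854
```

>>> drive_tool:
  steps:
    - [-0.5, 0, 0, 0, 0]
    - [0, 0, 0, 0, 0]
    - [0, 0, 0, 0, 0]
    - [0, 0, 0, 0, 0]

```text
time_s: 15.4
tcp_pos: [0.5978, -0.0643, 0.2168]
eef_rot: [0.689, 0.725, -0.0, -0.0]
ft_force: [7.9, 0.1, -20.8]
grip_width: 0.086
```

```bash
python3 chk.py; python3 -c "
from rig import ticket; print(ticket.close_job())"
```

```text
handle (0.0, -0.25, 0.864) front (-0.25, -0.25, 0.919) bottle (0.0, 0.0, 0.992)
15.5 [ 0.59786217 -0.06429863  0.21678038] [  8.65865686  -0.28897824 -19.3881816 ] 0.08739540364778305 0.003490971253119324
the job is handed in; nothing more can be done
None
```

The upper drawer is pulled out to its end stop and the lid is held up by its bar at about 50°. I handed the job in at 15.5 s with the arm still holding it there.

- **Drawer:** Gripping the lid bar and lifting had let the drawer slide back about 6 mm. I pulled it out again by the bar while the lid was up. At the end about 8 N of outward pull remained, well above the 3 N it takes to slide. The last picture puts the drawer front within 0.25 px (about 0.6 mm) of its fully open position. That image match was less certain than the earlier ones (0.86–0.92).
- **Lid:** Bar height and position give about 50°. An image fit just before the final 2.5° raise gave 45–47.5°, against about 48° from the arm position, so the true angle could be a degree or two lower (up to about 3° at worst). I did not repeat the image fit after that raise.
- **Surroundings:** The bottle did not move between the pictures. The canister, tape gun and carton looked unmoved, and the lower drawer looked shut and was not touched; I did not measure any of these separately.

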